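# Build the reserve cell pile on its carrier

## Task

Build the reserve pack on the black carrier plate, one part at a time from the bottom up: the yellow cell flat between the two end lips, the copper busbar lengthwise on the yellow cell, the blue cell on the busbar with its brass stud up, and last the red cap over that stud so that its rim sits down on the blue cell. Centre each part over the one beneath and line the cells and the busbar up with the carrier's long side, then let go. Do not shift the puller, the frosted glass lid, the grey cell or the green terminal block.

Things in the scene. Friction and masses are not known exactly. Their poses are not given: they have to be found in the camera images.
- yellow_cell: Yellow flat polymer cell with black ends, a block 84 (x) x 46 (y) x 20 mm (z), about 160 g, lying loose on the shelf; flat metal contact face on top, no stud. Origin at the centre of its underside, x along its length, z up.
- busbar: Loose bare copper strip, 120 (x) x 26 (y) x 8 mm (z), about 220 g, lying flat. Origin at the centre of its underside, x along its length, z up; in the stack it overhangs both cell ends by 18 mm.
- blue_cell: Blue flat polymer cell with black ends, a block 84 (x) x 46 (y) x 20 mm (z) like the yellow one, about 160 g, lying loose, with a brass stud 12 mm in diameter and 8 mm high upright at the middle of its top (stud top 28 mm above the underside). Origin at the centre of its underside, x along its length, z up.
- red_cap: Loose red round cap, 36 mm outside diameter, 22 mm high, about 30 g, standing open end down: closed top 4 mm thick, wall 4 mm, so a cavity 28 mm wide and 18 mm deep. It goes loosely over the 12 mm stud until its rim rests on the blue cell. Origin at the centre of the rim (underside), z up.
- carrier: Fixed black plate 120 (x) x 80 (y) x 10 mm (z) with an aluminium lip at each end of its length: 6 mm thick, 60 mm wide, standing 6 mm above the plate, 102 mm clear between them; the long sides are open. Origin at the centre of its underside, x along its length; the cell rests on its top, 10 mm above the origin.
- puller: Bystander: steel terminal puller lying flat, about 110 (x) x 50 (y) x 14 mm, two claws and a T-handle. Origin near its middle, on the underside.
- glass_lid: Bystander: frosted glass jar lid, a disc 70 mm in diameter with a small knob, 26 mm high in all. Origin at the centre of its underside.
- grey_cell: Bystander: grey spent cell with black ends, a block 84 (x) x 46 (y) x 20 mm (z). Not part of the pack. Origin at the centre of its underside.
- terminal_block: Bystander: green terminal block, 64 (x) x 30 (y) x 24 mm. Origin at the centre of its underside.
Not all that is in view belongs to the job. Several things look just like the red_cap: the one meant starts nearest to the robot's base.

How it is judged:
On the way, in this order (a step that is already met when the one before it is completed fails the run):
1. the yellow cell lies released on the carrier, between the lips (horizontal distance between yellow_cell and carrier below 0.012 m and z of yellow_cell in the frame of carrier between 0.007 and 0.013 m and angle between yellow_cell's own z axis and vertical below 0.1 rad and angle between the x axis of yellow_cell and the x axis of carrier, either way round below 0.25 rad and linear speed of yellow_cell below 0.02 m/s and angular speed of yellow_cell below 0.2 rad/s and contact force between the fingers and yellow_cell below 0.2 N), for 0.2 s.
2. the busbar lies released on the yellow cell (horizontal distance between yellow_cell and carrier below 0.012 m and z of yellow_cell in the frame of carrier between 0.007 and 0.013 m and angle between yellow_cell's own z axis and vertical below 0.1 rad and angle between the x axis of each of yellow_cell, busbar and the x axis of carrier, either way round below 0.25 rad and horizontal distance between busbar and yellow_cell below 0.012 m and z of busbar in the frame of yellow_cell between 0.017 and 0.031 m and (angle between busbar's own z axis and vertical below 0.1 rad or angle between busbar's own z axis and vertical above 3.04 rad) and linear speed of busbar below 0.02 m/s and angular speed of busbar below 0.2 rad/s and contact force between the fingers and busbar below 0.2 N), for 0.2 s.
3. the blue cell lies released on the busbar (horizontal distance between yellow_cell and carrier below 0.012 m and z of yellow_cell in the frame of carrier between 0.007 and 0.013 m and angle between each of yellow_cell, blue_cell's own z axis and vertical below 0.1 rad and angle between the x axis of each of yellow_cell, busbar, blue_cell and the x axis of carrier, either way round below 0.25 rad and horizontal distance between busbar and yellow_cell below 0.012 m and z of busbar in the frame of yellow_cell between 0.017 and 0.031 m and (angle between busbar's own z axis and vertical below 0.1 rad or angle between busbar's own z axis and vertical above 3.04 rad) and horizontal distance between blue_cell and yellow_cell below 0.013 m and z of blue_cell in the frame of yellow_cell between 0.024 and 0.032 m and linear speed of blue_cell below 0.02 m/s and angular speed of blue_cell below 0.2 rad/s and contact force between the fingers and blue_cell below 0.2 N), for 0.2 s.
4. the red cap sits released over the stud (horizontal distance between yellow_cell and carrier below 0.012 m and z of yellow_cell in the frame of carrier between 0.007 and 0.013 m and angle between each of yellow_cell, blue_cell, red_cap's own z axis and vertical below 0.1 rad and angle between the x axis of each of yellow_cell, busbar, blue_cell and the x axis of carrier, either way round below 0.25 rad and horizontal distance between busbar and yellow_cell below 0.012 m and z of busbar in the frame of yellow_cell between 0.017 and 0.031 m and (angle between busbar's own z axis and vertical below 0.1 rad or angle between busbar's own z axis and vertical above 3.04 rad) and horizontal distance between blue_cell and yellow_cell below 0.013 m and z of blue_cell in the frame of yellow_cell between 0.024 and 0.032 m and horizontal distance between red_cap and blue_cell below 0.012 m and z of red_cap in the frame of blue_cell between 0.017 and 0.023 m and linear speed of red_cap below 0.02 m/s and angular speed of red_cap below 0.2 rad/s and contact force between the fingers and red_cap below 0.2 N), for 0.2 s.
At the end, for the whole second after the job is handed in: Stack on carrier, bottom up: yellow cell, busbar (either face up), blue cell stud up, red cap rim down over the stud. Each centred within 12 mm of the part below (blue: 13 mm of yellow), cells and busbar within 0.25 rad of the carrier's long axis, level, released, at rest (all of step 4 and linear speed of each of yellow_cell, busbar, blue_cell below 0.02 m/s and angular speed of each of yellow_cell, busbar, blue_cell below 0.2 rad/s and contact force between the fingers and yellow_cell below 0.2 N and contact force between the fingers and busbar below 0.2 N and contact force between the fingers and blue_cell below 0.2 N); the robot touches nothing.
It fails at once if the steel puller is shifted by more than 20 mm (distance of puller from where it was at the start of the episode above 0.02 m).
It fails at once if the frosted glass lid is shifted by more than 20 mm (distance of glass_lid from where it was at the start of the episode above 0.02 m).
It fails at once if the grey cell is shifted by more than 20 mm (distance of grey_cell from where it was at the start of the episode above 0.02 m).
It fails at once if the green terminal block is shifted by more than 20 mm (distance of terminal_block from where it was at the start of the episode above 0.02 m).
It also fails if it takes over 106 s, if anything falls off the work surface, if the arm or the gripper's body presses on something with over 40 N, if the wrist force passes 120 N, or if a joint passes its speed limit or range.

## Robot

A 6-joint arm with a two-finger parallel gripper is mounted at the origin on the work surface. World frame = base frame: x ahead of the robot, y to its left, z up, the work surface at z = 0. Lengths are in m, angles in rad, forces in N, time in s.
With the tool pointing down it reaches from about 0.25 to 0.725 m from the base axis. Payload 4 kg.
Tool frame: the origin (TCP) lies between the finger pads; the fingertips stand 8 mm ahead of it and the grasp point (between the pads) lies 11 mm behind it; z points along the fingers, y is the line along which they close (so a half turn about z gives the same grasp; the last joint's range is limited). The gripper opens to 85 mm and grips with 20 to 120 N. Pads are 22 mm wide; open, the fingers measure 114 mm over their backs; the gripper's body (76 mm by 85 mm) begins 54 mm behind the grasp point. The pads swing forward as they close: fully open they stand 13 mm farther back than shut.
Start: joints at [-1.262, 0.241, 0.005, 1.335, 0, 1.571], TCP at [0.152, -0.476, 0.239] pointing down, gripper open.
Joint ranges: [-2.72, 2.72], [-1.05, 1.87], [-1.09, 1.28], [-1.99, 2.15], [-1.42, 1.44], [-3.14, 3.14]. Speed limits (rad/s): [2.79, 2.79, 3.14, 3.14, 3.14, 3.14].

## Interface

Orientations are given as a 3x3 rotation matrix whose columns are the frame's x, y, z axes.
In Python, from cell import manip, optics, workorder gives the robot as it stands. The module is installed in compiled form; this text tells all that it offers. Calls block until the motion is done:
- manip.move_pose(position, orientation): joint-space move of the TCP to a pose.
- manip.move_straight(position, frame=None, velocity=0.15): straight line of the TCP; frame=None keeps the orientation; velocity is the mean speed in m/s.
- manip.movej(angles): joint-space move.
- manip.open_jaws() and manip.gripper_close(squeeze=None): open the fingers fully, or close them until they stop; squeeze is the grip in N (None keeps the last).
- manip.sleep(seconds).
- manip.solve_ik(position, orientation): joint angles nearest the present ones, or None.
- optics.snapshot(name): name is "scene" or "top" or "wrist"; returns a dict with "image" (420x560x3 uint8, red, green, blue), "range_z" (420x560 float32, m along the optical axis (not along the pixel's ray), 0 where there is no reading), "vertical_fov" (degrees; the focal length in pixels is half the picture's height over the tangent of half this angle, whatever the lens; pixels are square), "cx", "cy" (the principal point, pixels), "T" (4x4, takes a point from camera to world coordinates). Camera axes: x right, y down, z forward; pixel columns grow to the right and rows downward; lengths in m; the calibration is good to about 2 mm. A picture is of the moment at which its call begins.
A pose or a line that the arm cannot do raises manip.PlanningError and nothing moves.
- workorder.finish_job(): hands the job in; it is judged then, once.
Readings, each from a call of its own:
- manip.current_time(): time.
- manip.current_q(): joint angles.
- manip.current_dq(): joint speeds.
- manip.current_joint_efforts(): joint torques, N m.
- manip.current_position(): TCP position.
- manip.current_eef_rot(): TCP orientation.
- manip.current_wrist_force(): force on the tool from outside, world axes, zero at the start.
- manip.current_moment(): the same for the moment, N m.
- manip.current_gripper_width(): finger opening in m.
- manip.current_gripper_force(): force on a finger pad.
Only numpy, scipy, OpenCV 4.12 (cv2) and the standard library are available. Lean on these libraries where they do the work, as an engineer would, in place of code of your own. Each camera call takes 0.05 s, during which the arm holds its last target. There are 200 camera calls.

## Working session

There is one attempt and no reset: what is moved stays moved. The work goes in short steps, each a Python script; the robot and the scene stay as the last script left them, time stands still between calls to the robot, and variables do not carry over. Pictures are saved under pics/ and viewed, at most 14 in all, crops included, and the job is handed in when it is done.

```bash
mkdir -p pics; cat > h.py <<'E'
import numpy as np, cv2
from cell import manip, optics, workorder
def snap(n,save=None):
    s=optics.snapshot(n)
    s['f']=210/np.tan(np.radians(s['vertical_fov'])/2)
    if save: cv2.imwrite('pics/'+save,s['image'][:,:,::-1])
    return s
def cloud(s):
    v,u=np.mgrid[0:420,0:560]; z=s['range_z']
    p=np.stack([(u-s['cx'])/s['f']*z,(v-s['cy'])/s['f']*z,z],-1)
    return p@s['T'][:3,:3].T+s['T'][:3,3]
def ray(s,uv,h):
    uv=np.atleast_2d(uv).astype(float)
    d=np.c_[(uv[:,0]-s['cx'])/s['f'],(uv[:,1]-s['cy'])/s['f'],np.ones(len(uv))]@s['T'][:3,:3].T
    o=s['T'][:3,3]; return o+d*((h-o[2])/d[:,2])[:,None]
E
python3 - <<'E'
from h import *
for n in ['scene','top','wrist']:
    s=snap(n,n+'0.png'); np.savez('pics/'+n+'0.npz',**s); print(n,s['vertical_fov'],s['cx'],s['cy'],s['T'].round(3).tolist(),(s['range_z']>0).mean())
E
```

```text
scene 44.69181587780661 284.82137390768384 208.90890805067656 [[0.382, 0.664, -0.643, 1.281], [0.924, -0.284, 0.257, -0.351], [-0.012, -0.692, -0.722, 0.851], [0.0, 0.0, 0.0, 1.0]] 0.9958545918367347
top 46.066824592942204 281.5462650167528 202.98306507492495 [[0.015, -0.999, 0.036, 0.484], [-1.0, -0.015, -0.005, -0.056], [0.005, -0.036, -0.999, 1.493], [0.0, 0.0, 0.0, 1.0]] 0.9961437074829932
wrist 63.23127910291141 281.67911016832744 208.5698382108685 [[0.305, -0.919, -0.249, 0.214], [-0.952, -0.295, -0.077, -0.457], [-0.002, 0.261, -0.965, 0.373], [0.0, 0.0, 0.0, 1.0]] 0.9962244897959184
```

View pics/top0.png

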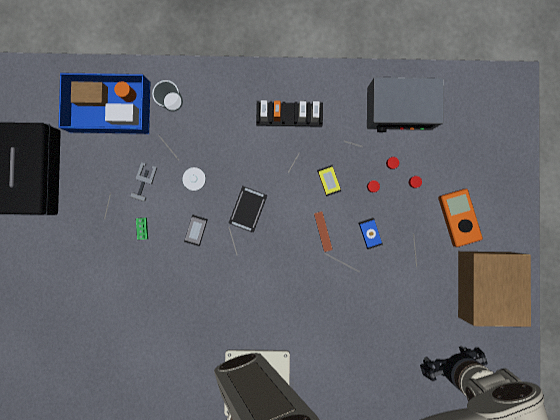

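View pics/scene0.png

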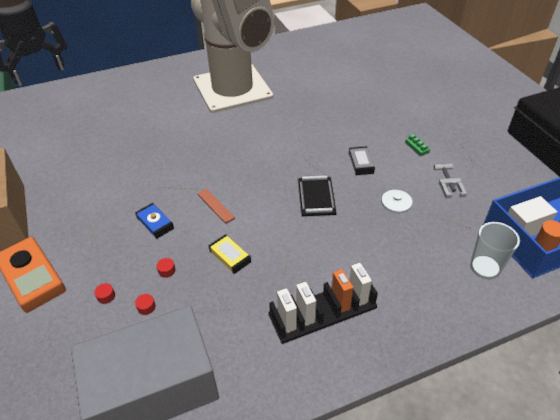

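The top view shows the carrier at (248,209), yellow cell (329,181), busbar (323,231), blue cell (371,233), and three red caps at (373,186), (393,162) and (416,182). The bystanders sit to the left: lid (194,179), grey cell (196,230), green block (142,229), puller (145,182). The scene view agrees. Next I'll measure positions.

```bash
cat >> h.py <<'E'
def rects(s,mask,h,amin=60):
    """min-area rects of mask blobs, cast on plane z=h: centre, long-axis angle, sizes"""
    n,l,st,c=cv2.connectedComponentsWithStats(mask.astype(np.uint8))
    out=[]
    for i in range(1,n):
        if st[i,4]<amin: continue
        v,u=np.nonzero(l==i); p=ray(s,np.c_[u,v],h)[:,:2]
        (x,y),(a,b),t=cv2.minAreaRect((p*1000).astype(np.float32))
        if a<b: t+=90; a,b=b,a
        out.append(dict(c=np.array([x,y])/1000,yaw=np.radians((t+90)%180-90),size=(round(a),round(b)),n=st[i,4],uv=c[i].round(),mask=l==i))
    return out
def hsv(s): return cv2.cvtColor(s['image'],cv2.COLOR_RGB2HSV)
E
python3 - <<'E'
from h import *
s=dict(np.load('pics/top0.npz')); P=cloud(s); Z=P[...,2]
print('table z',np.median(Z[250:330,100:220]),np.median(Z[140:160,200:240]),np.median(Z[150:170,300:350]))
m=Z>0.004; m[:140]=0; m[270:]=0; m[:,:120]=0; m[:,435:]=0
for r in rects(s,m,0.015,30): print(r['uv'],r['c'].round(3),r['yaw'].round(2),r['size'],r['n'],'ztop',np.percentile(Z[r['mask']],[50,95]).round(4),np.linalg.norm(r['c']).round(3))
E
```

```text
table z 0.0006094779000049844 0.0007880861777852521 0.0007621737811628337
[392. 162.] [ 0.666 -0.395] -1.09 (38, 34) 124 ztop [0.0219 0.0276] 0.775
[143. 180.] [0.597 0.352] -0.26 (123, 69) 384 ztop [0.0119 0.0183] 0.693
[194. 178.] [0.611 0.202] -0.65 (75, 73) 443 ztop [0.0115 0.0246] 0.643
[329. 180.] [ 0.61  -0.202] 0.36 (92, 57) 467 ztop [0.0203 0.0257] 0.642
[415. 181.] [ 0.611 -0.46 ] -1.18 (43, 37) 134 ztop [0.0215 0.0277] 0.765
[373. 186.] [ 0.595 -0.337] -1.56 (42, 33) 133 ztop [0.0214 0.0261] 0.684
[248. 208.] [0.521 0.033] -0.34 (133, 90) 1085 ztop [0.0108 0.0177] 0.522
[323. 231.] [ 0.455 -0.189] 0.23 (123, 38) 334 ztop [0.0082 0.0137] 0.493
[142. 228.] [0.459 0.352] -0.02 (75, 44) 249 ztop [0.0166 0.0275] 0.579
[195. 230.] [0.454 0.194] -0.25 (95, 54) 482 ztop [0.0208 0.0264] 0.493
[370. 233.] [ 0.457 -0.329] 0.37 (94, 56) 478 ztop [0.0195 0.0266] 0.563
```

```bash
cat >> h.py <<'E'
def R(yaw):
    c,s=np.cos(yaw),np.sin(yaw)          # tool z down, tool x at angle yaw
    return np.array([[c,s,0],[s,-c,0],[0,0,-1.]])
def best(pos,yaw):
    q=manip.current_q(); o=[]
    for y in (yaw,yaw+np.pi):
        j=manip.solve_ik(pos,R(y))
        if j is not None: o.append((np.abs(np.array(j)-q).max(),y))
    return R(min(o)[1])
def look(c,yaw,z=0.17,h=0.01,name=None):
    """place tool so wrist camera's axis meets point c at height h, then snap"""
    T=np.load('tc.npy'); r=best([*c,z],yaw)
    d=r@T[:3,2]; o=np.array([0,0,z])+r@T[:3,3]; hit=o+d*(h-o[2])/d[2]
    manip.move_pose([c[0]-hit[0],c[1]-hit[1],z],r)
    manip.sleep(0.2); return snap('wrist',name)
E
python3 - <<'E'
from h import *
s=dict(np.load('pics/wrist0.npz')); t=np.eye(4); t[:3,:3]=manip.current_eef_rot(); t[:3,3]=manip.current_position()
T=np.linalg.inv(t)@s['T']; np.save('tc.npy',T); print(T.round(3))
s=look((.521,.033),-.34,name='w_car.png'); np.savez('pics/w_car.npz',**s)
print(manip.current_position(),manip.current_time())
s=look((.610,-.202),.36,name='w_yel.png'); np.savez('pics/w_yel.npz',**s)
print(manip.current_position(),manip.current_time())
a=cv2.imread('pics/w_car.png');b=cv2.imread('pics/w_yel.png')
cv2.imwrite('pics/pair.png',cv2.resize(np.hstack([a,b]),(800,300)))
E
```

```text
[[ 0.001 -0.965 -0.261  0.065]
 [ 1.     0.001 -0.001  0.001]
 [ 0.001 -0.261  0.965 -0.134]
 [ 0.     0.     0.     1.   ]]
[0.50754194 0.03673473 0.17005204] 2.6417
[ 0.5970128  -0.20603288  0.17036467] 3.925
```

View pics/pair.png

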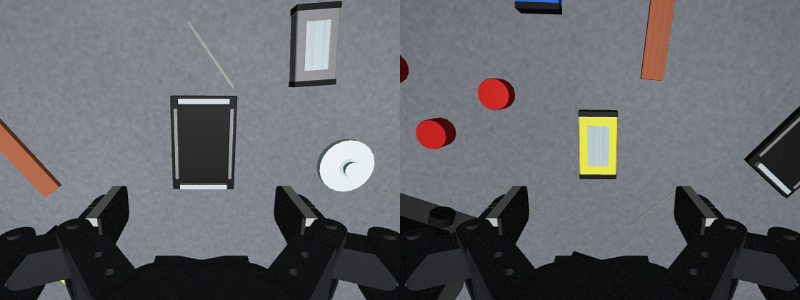

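The left picture shows the carrier upright, with lips at about (285,141) and (285,261) in full-resolution pixels. The right one shows the yellow cell at about (277,204) full-resolution. Both views are clean, so I'll extract poses and pick the yellow cell.

```bash
python3 - <<'E'
from h import *
s=dict(np.load('pics/w_car.npz')); H=hsv(s); m=np.zeros((420,560),bool)
m[128:272,235:340]=H[128:272,235:340,2]>170
L=rects(s,m,.016,100)
for r in L: print(r['uv'],r['c'].round(4),r['yaw'].round(3),r['size'],r['n'])
d=(H[...,2]<70); d[:125]=0;d[275:]=0;d[:,:230]=0;d[:,345:]=0
for r in rects(s,d,.010,500): print('dark',r['uv'],r['c'].round(4),r['yaw'].round(3),r['size'],r['n'])
s=dict(np.load('pics/w_yel.npz')); H=hsv(s)
m=cv2.inRange(H,(22,120,150),(36,255,255))
for r in rects(s,m>0,.020,300): print('yel',r['uv'],r['c'].round(4),r['yaw'].round(3),r['size'],r['n'])
E
```

```text
[285. 142.] [0.4653 0.0534] 1.23 (59, 5) 503
[284. 262.] [0.5665 0.0174] 1.23 (59, 5) 390
dark [285. 198.] [0.5155 0.0359] -0.341 (119, 79) 9509
yel [277. 203.] [ 0.6055 -0.2077] 0.355 (71, 45) 2510
```

Lip spacing comes to 107.4 mm (108 expected), the plate to 119x79 mm, and the yellow patch to 71x45 mm, all consistent. The carrier centre is (0.5159, 0.0354) with yaw -0.341.

```bash
cat >> h.py <<'E'
CAR=np.array([.5159,.0354]); CY=-.341
def pick(c,yaw,z,sq=40):
    r=best([*c,z],yaw); manip.move_pose([*c,z+.07],r); manip.move_straight([*c,z],velocity=.1)
    manip.gripper_close(sq); w=manip.current_gripper_width(); f=manip.current_gripper_force()
    manip.move_straight([*c,z+.12],velocity=.2); 
    print('width',w,manip.current_gripper_width(),'force',f,'t',manip.current_time())
def place(z,c=CAR,yaw=CY):
    r=best([*c,z],yaw); manip.move_pose([*c,max(z+.06,.12)],r); manip.move_straight([*c,z+.008],velocity=.15)
    manip.move_straight([*c,z],velocity=.03); manip.sleep(.2); print('F',np.round(manip.current_wrist_force(),1))
    manip.open_jaws(); manip.sleep(.2); manip.move_straight([*c,z+.10],velocity=.15); print('t',manip.current_time())
E
python3 - <<'E'
from h import *
pick((.6055,-.2077),.355,.012)
place(.0225)
s=look(CAR,CY,z=.2,h=.03,name='p1.png'); H=hsv(s)
for r in rects(s,cv2.inRange(H,(22,120,150),(36,255,255))>0,.030,300): print('yel',r['uv'],r['c'].round(4),r['yaw'].round(3),r['size'],r['n'])
s=look((.455,-.189),.23,name='w_bus.png'); H=hsv(s)
for r in rects(s,cv2.inRange(H,(3,90,70),(16,200,255))>0,.008,300): print('bus',r['uv'],r['c'].round(4),r['yaw'].round(3),r['size'],r['n'])
s=look((.457,-.329),.37,h=.02,name='w_blu.png'); H=hsv(s)
for r in rects(s,cv2.inRange(H,(100,150,100),(125,255,255))>0,.020,300): print('blu',r['uv'],r['c'].round(4),r['yaw'].round(3),r['size'],r['n'])
print(manip.current_time())
b=[cv2.resize(cv2.imread('pics/'+n),(400,300)) for n in('p1.png','w_bus.png','w_blu.png')]
cv2.imwrite('pics/tri.png',np.vstack([np.hstack(b[:2]),np.hstack([b[2],b[2]*0])]))
E
```

```text
width 0.04497795687718351 0.04489599908023179 force 43.17875325679779 t 6.4167
F [1.2 0.3 1.4]
t 10.3083
yel [283. 210.] [0.5161 0.0348] -0.34 (71, 45) 2171
bus [279. 200.] [ 0.4517 -0.1921] 0.276 (119, 26) 3700
blu [280. 196.] [ 0.4482 -0.3334] 0.335 (72, 45) 3448
13.0917
```

View pics/tri.png

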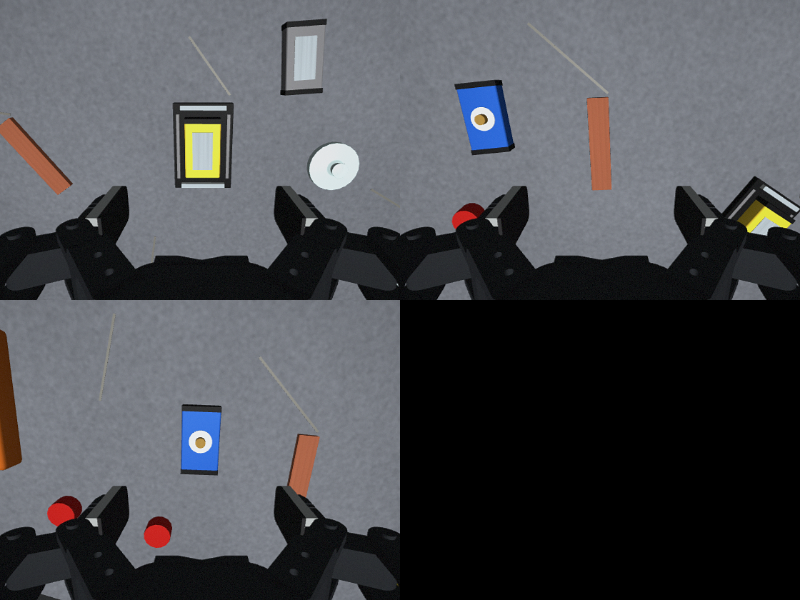

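The yellow cell sits centred between the lips, less than 1 mm off. The busbar (119x26 mm) and blue cell (72x45 mm) measurements match their given sizes. Next the busbar, checking it before the blue cell.

```bash
python3 - <<'E'
from h import *
pick((.4517,-.1921),.276,.0105)
place(.0412)
s=look(CAR,CY,z=.2,h=.038,name='p2.png'); H=hsv(s)
for r in rects(s,cv2.inRange(H,(3,90,70),(16,200,255))>0,.038,300): print('bus',r['uv'],r['c'].round(4),r['yaw'].round(3),r['size'],r['n'])
b=min(np.linalg.norm(r['c']-CAR) for r in rects(s,cv2.inRange(H,(3,90,70),(16,200,255))>0,.038,1000))
assert b<.005
pick((.4482,-.3334),.335,.012)
place(.0507)
s=look(CAR,CY,z=.22,h=.058,name='p3.png'); H=hsv(s)
for r in rects(s,cv2.inRange(H,(100,150,100),(125,255,255))>0,.058,300): print('blu',r['uv'],r['c'].round(4),r['yaw'].round(3),r['size'],r['n'])
s=look((.595,-.337),.4,h=.022,name='w_cap.png'); H=hsv(s)
for r in rects(s,((H[...,0]<5)|(H[...,0]>175))&(H[...,1]>150)&(H[...,2]>150),.022,300): print('cap',r['uv'],r['c'].round(4),r['size'],r['n'])
print(manip.current_time())
b=[cv2.resize(cv2.imread('pics/'+n),(400,300)) for n in('p2.png','p3.png','w_cap.png')]
cv2.imwrite('pics/tri2.png',np.vstack([np.hstack(b[:2]),np.hstack([b[2],b[2]*0])]))
E
```

```text
width 0.02434129184260912 0.024110884606640955 force 39.49171006679535 t 15.9833
F [-0.3 -0.  -2.1]
t 19.875
bus [283. 208.] [0.5162 0.0347] -0.34 (119, 26) 3666
width 0.04471555158444583 0.04487415510624672 force 42.74467349052429 t 23.9917
F [-0.2  0.2 -0.9]
t 28.0667
blu [283. 210.] [0.5161 0.0347] -0.34 (71, 45) 3110
cap [133. 160.] [ 0.6054 -0.4663] (34, 34) 1383
cap [280. 201.] [ 0.5896 -0.3407] (34, 33) 1254
cap [189. 248.] [ 0.6612 -0.398 ] (34, 33) 1116
30.4083
```

View pics/tri2.png

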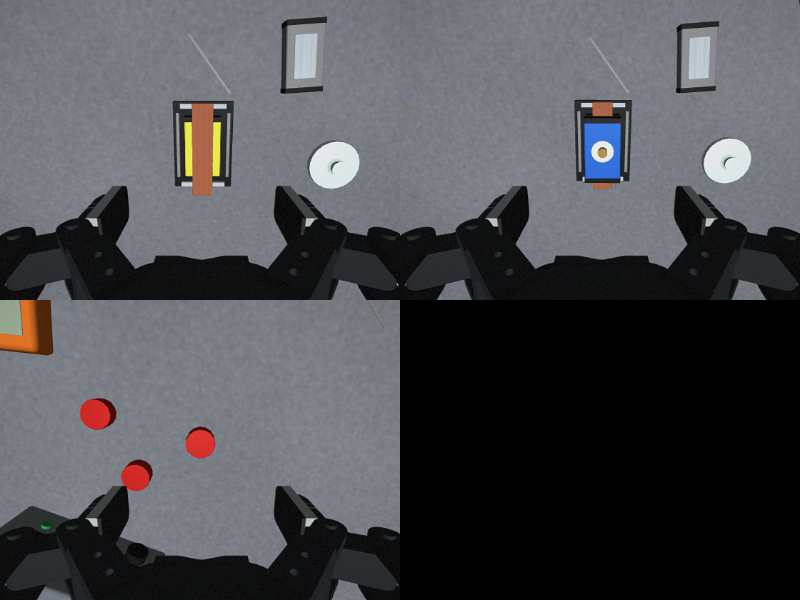

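The busbar and blue cell are stacked and centred to under 1 mm, stud up. The middle cap at full-resolution (280,201) is nearest the base, so I'll grasp it with the fingers closing away from its neighbours.

```bash
python3 - <<'E'
from h import *
pick((.5896,-.3407),-.67,.014,25)
place(.0728)
s=look(CAR,CY,z=.24,h=.08,name='p4.png'); H=hsv(s)
for r in rects(s,((H[...,0]<5)|(H[...,0]>175))&(H[...,1]>150)&(H[...,2]>150),.080,300): print('cap',r['uv'],r['c'].round(4),r['size'],r['n'])
P=cloud(s); m=((H[...,0]<5)|(H[...,0]>175))&(H[...,1]>150)&(H[...,2]>150); print('captop',np.median(P[m][:,2]))
snap('scene','p4s.png'); print(manip.current_time())
b=[cv2.resize(cv2.imread('pics/'+n),(400,300)) for n in('p4.png','p4s.png')]
cv2.imwrite('pics/fin.png',np.hstack(b))
E
```

```text
width 0.03458918622750864 0.03461554947870348 force 25.13989834114909 t 33.5417
F [-0.1 -0.7  0.2]
t 37.65
cap [283. 210.] [0.515  0.0351] (34, 34) 1142
captop 0.07958279714608232
38.325
```

View pics/fin.png

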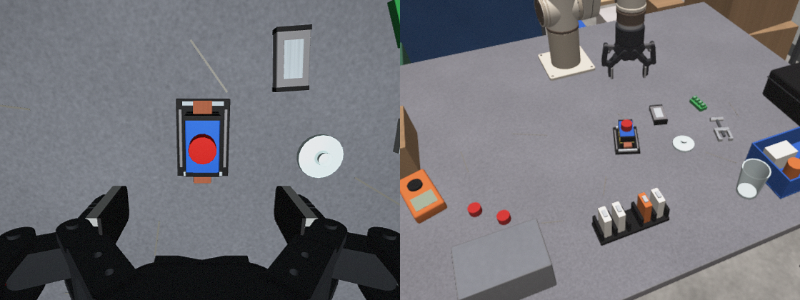

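The cap is seated on the blue cell, its top at 79.6 mm (80 expected) and within about 1 mm of centre. The bystanders appear undisturbed, so I'm handing in.

```bash
python3 -c "
from h import *
print(workorder.finish_job())"
```

```text
the job is handed in; nothing more can be done
None
```

The reserve pack is built on the carrier and handed in after about 38 s of robot time, each part measured within about 1 mm of centre and the bystanders looking undisturbed in the last pictures; the hand-in call returned no verdict.

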